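Rock the top sample pan free of the nested pair and weigh it

ROBOT

A 7-joint arm with a two-finger parallel gripper is mounted at the origin on the work surface; the furniture and walls round the work are solid. World frame = base frame: x ahead of the robot, y to its left, z up, the work surface at z = 0. Lengths are in mm, angles in rad, forces in N, time in s.
With the tool pointing down it reaches from about 400 to 925 mm from the base axis. Payload 5.6 kg.
Tool frame: the origin (TCP) lies on the centre line of the jaws, within the pads' length; the fingertips stand 14 mm ahead of it and the grasp point (between the pads) lies 5 mm behind it (manip.tip_reach is the z of the fingertips in the tool frame, in mm); z points along the fingers, y is the line along which they close (so a half turn about z gives the same grasp; the last joint's range is limited). The gripper opens to 85 mm and grips with 20 to 120 N. Pads are 22 mm wide; open, the fingers measure 114 mm over their backs; the gripper's body (76 mm by 85 mm) begins 54 mm behind the grasp point. The pads swing forward as they close: fully open they stand 13 mm farther back than shut.
Start: joints at [1.296, 0.468, -0.012, 1.603, 0.006, 1.071, -0.056], TCP at [149.282, -632.632, 245.29] pointing down, gripper open.
Joint ranges: [-2.53, 2.53], [-0.31, 2.02], [-1.57, 1.55], [0.28, 2.44], [-1.29, 4.43], [0.15, 1.84], [-2.92, 2.92]. Speed limits (rad/s): [2.57, 2.57, 3.14, 3.14, 3.14, 3.14, 3.14].

INTERFACE

Orientations are given as a rotation vector (axis times angle).
In Python, from rig import sensors, read_camera, get_calibration, manip gives the robot as it stands.
- The arm moves only by the shell command python3 -m inch 'ROWS' [FORCE]. ROWS is JSON, a list of rows, each a list of 7 numbers: the shift along the tool's x, y, z in units of 0.5 m (1.0 is 0.5 m), then the turn, a rotation vector about the tool's x, y, z in units of 45 degrees (1.0 is 45 degrees), then the opening, from -1 (shut) to 1 (fully open). In form: [[dx, dy, dz, ax, ay, az, hand], ...]. A call has 1 to 8 rows; each row is the pose to reach, as a shift and turn from the pose commanded when the call began, along the tool's axes at that moment; what a row does not reach only later rows make up. A row lasts 1/12 s, in which the tool goes at most 41.7 mm and 7.16 degrees, less where a joint would pass 70% of its speed; a pose out of reach is approached as far as the arm can. A call with a number of a shift or a turn outside -1 to 1 is refused whole. A call with a gripper value outside its range is refused whole. The fingers move at their own pace and stop on an object; FORCE is the grip in N (left out, the last holds). Time passes only in rows, so rows that repeat a pose let the fingers close. It gives the time, the measured TCP pose, the force, the opening and the grip force at its end, in the units of the state.
- sensors.sense(): the state, without advancing time (a new reading comes with each control period).
- read_camera(name): name is "scene" or "top"; returns the picture (384x512x3 uint8, red, green, blue); there is no depth.
- get_calibration(name): a dict with "intrinsics" (3x3 intrinsics, pixels), "cam_to_world" (4x4, takes a point from camera to world coordinates). Camera axes: x right, y up, looking along -z (the intrinsics and any distortion apply to the point x, -y, -z); pixel columns grow to the right and rows downward; lengths in mm; the calibration is good to about 2 mm. A picture is of the moment at which its call begins. get_calibration takes no time and is no camera call.
- manip.close_job(): hands the job in; it is judged then, once.
The state is a dict: "clock": time; "joints": joint angles; "joint_velocities": joint speeds; "tau": joint torques, N m; "tcp_pos": TCP position; "eef_rot": TCP orientation; "ft_force": force on the tool from outside, world axes, zero at the start; "torque": the same for the moment, N m; "finger_gap": finger opening in mm; "grip_force": force on a finger pad.
Only numpy, scipy, OpenCV 4.12 (cv2) and the standard library are available. Lean on these libraries where they do the work, as an engineer would, in place of code of your own. Each camera call takes 0.05 s, during which the arm holds its last target. There are 200 camera calls.

TASK

Two nested sample pans stand in a bench stand, the upper one snapped under two spring clips of the lower one, so that a straight pull brings both up together. Rock the upper pan loose by pushing its cross handle towards one clip and then towards the other until both sides of its rim have popped up over the clips, then lift it out alone and set it down gently, upright and roughly centred on the round plate of the balance. The lower pan must stay down in its stand all the while, and the calculator on the table must be left where it lies.

Things in the scene. Friction and masses are not known exactly. Their poses are not given: they have to be found in the camera images.
- upper_pan: Upper pan, plain aluminium, about 0.12 kg: open tray 73 (x) x 78 (y) x 24 mm (83 mm over the beads along its y sides) with a flat rim 96 (x) x 104 (y) mm, 22 to 25 mm above its underside, bridged by a bar handle. Origin at the centre of its underside, z up. Nested, its origin is 38 mm above the lower pan's; popped over both clips, about 8 mm more; over one clip only, it leans about 0.075 rad.
- handle (a point): Middle of the upper pan's handle, on the axis of a round bar 10 mm thick that bridges the pan along the pan's x, level over 68 mm, 76 mm above the pan's underside. Axes as the pan's. Pushing the bar along +y lifts the rim's -y edge; -y the +y edge; popping a side takes 3 to 6 N and 4 to 18 mm of travel if the finger rises with the bar (about 0.8 of its travel), up to 25 N at fixed height.
- lower_pan: Lower pan, plain steel, about 0.4 kg: open box 84 (x) x 94 (y) x 60 mm with a rim 96 x 104 mm at its top; origin at the centre of its underside, z up, x and y as the stand's. A sprung clip stands on its +y and on its -y side; together they hold the upper pan down with about 7 N, more than the lower pan weighs.
- left_nose (a point): Inner upper edge of the nose of the sprung dark steel clip on the lower pan's +y side (clip shut). Clip 24 mm wide, hinged 57 mm from the pan's middle and 38 mm up. The nose reaches 3 mm in over the upper rim: sloped 45 degrees underneath, flat on top. Raising the rim's edge about 8 mm (some 3 N) cams it out; it springs back and the rim then rests on the nose.
- right_nose (a point): The same on the lower pan's -y side. The noses end 68 mm above the lower pan's underside; a popped rim does not go back under them by itself.
- stand_seat (a point): Centre of the socket floor in the fixed dark steel stand, 10 mm above the table, on which the lower pan stands. Base 130 (x) x 140 (y) mm; socket walls up to 40 mm above the table with under 1 mm of play keep the lower pan from turning and from tipping far, but not from being pulled up.
- plate (a point): Centre of the top face of the balance's round steel plate (diameter 124 mm, 58 mm above the table), z up. The balance is fixed: a white housing 160 x 150 mm, 42 mm high, plate centre 14 mm from the housing's middle.
- calculator: Bystander: black pocket calculator lying flat on the table between the robot and the work, 125 x 78 x 17 mm, origin at the centre of its underside.
- left_edge (a point): Middle of the upper pan's rim edge on its +y side, at the rim's underside: 52 mm from the pan's middle, 22 mm above its underside. Nested it is 60 mm above the lower pan's underside, popped about 68 mm.
- right_edge (a point): The same on the upper pan's -y side.

How it is judged (in metres and radians):
On the way, in this order (a step that is already met when the one before it is completed fails the run):
1. both long edges of the upper pan's rim have risen at least 5 mm off the lower pan, over the clips, while the lower pan is down in the stand (z of each of left_edge, right_edge in the frame of lower_pan above 0.065 m and z of lower_pan in the frame of stand_seat below 0.004 m), for 0.1 s.
2. the upper pan is clear above the lower pan, which is still down in the stand (z of upper_pan in the frame of lower_pan above 0.075 m and z of lower_pan in the frame of stand_seat below 0.004 m), for 0.1 s.
At the end, for the whole second after the job is handed in: The upper pan stands upright (within 0.06 rad) and at rest on the balance plate, its middle within 25 mm of the plate's centre and its underside on the plate (-3 to +5 mm); the lower pan is at rest in the stand, within 5 mm of its seat and 0.05 rad of upright (horizontal distance between upper_pan and plate below 0.025 m and z of upper_pan in the frame of plate between -0.003 and 0.005 m and angle between upper_pan's own z axis and vertical below 0.06 rad and linear speed of each of upper_pan, lower_pan below 0.02 m/s and distance between lower_pan and stand_seat below 0.005 m and angle between lower_pan's own z axis and vertical below 0.05 rad); the robot touches nothing.
It fails at once if the lower pan is pulled up out of its seat by more than 8 mm (z of lower_pan in the frame of stand_seat above 0.008 m).
It fails at once if the upper pan is pressed on the balance with over 60 N (contact force between upper_pan and balance above 60 N).
It fails at once if the upper pan is dropped on the balance (faster than 0.45 m/s close above the plate) (horizontal distance between upper_pan and plate below 0.08 m and z of upper_pan in the frame of plate below 0.05 m and linear speed of upper_pan above 0.45 m/s).
It fails at once if the calculator is moved by more than 20 mm (distance of calculator from where it was at the start of the episode above 0.02 m).
It also fails if it takes over 72 s, if anything falls off the work surface, if the arm or the gripper's body presses on something with over 40 N, if the wrist force passes 120 N, or if a joint passes its speed limit or range.

## Working session

There is one attempt and no reset: what is moved stays moved. The work goes in short steps, Python scripts to look and compute and a shell command to move; the robot and the scene stay as the last step left them, time stands still between calls to the robot, and variables do not carry over. Pictures are saved under pics/ and viewed, at most 10 in all, crops included, and the job is handed in when it is done.

```bash
ls; mkdir -p pics
python3 - <<'E'
from rig import sensors, read_camera, get_calibration, manip
import cv2, numpy as np
for n in("scene","top"):
    im=read_camera(n); cv2.imwrite(f"pics/{n}0.png",im[:,:,::-1])
    c=get_calibration(n); print(n,np.round(c["intrinsics"],1).tolist(),np.round(c["cam_to_world"],3).tolist(),[k for k in c])
a=cv2.imread("pics/scene0.png");b=cv2.imread("pics/top0.png")
s=sensors.sense();print({k:np.round(v,3).tolist() for k,v in s.items()},manip.tip_reach)
E
```

```text
pics
scene [[456.6, 0.0, 252.6], [0.0, 456.6, 186.9], [0.0, 0.0, 1.0]] [[-0.742, 0.337, -0.579, -31.18], [-0.67, -0.391, 0.631, 667.262], [-0.014, 0.856, 0.517, 538.735], [0.0, 0.0, 0.0, 1.0]] ['intrinsics', 'cam_to_world']
top [[366.6, 0.0, 254.7], [0.0, 366.6, 194.4], [0.0, 0.0, 1.0]] [[0.015, 1.0, -0.025, 435.024], [-1.0, 0.015, 0.012, 100.435], [0.012, 0.025, 1.0, 952.34], [0.0, 0.0, 0.0, 1.0]] ['intrinsics', 'cam_to_world']
{'clock': 0.1, 'joints': [1.296, 0.468, -0.012, 1.604, 0.006, 1.071, -0.056], 'joint_velocities': [0.001, -0.002, -0.0, -0.003, -0.0, 0.001, 0.001], 'tau': [0.001, -53.352, 0.021, -25.197, 0.011, 0.004, 0.0], 'tcp_pos': [149.137, -632.176, 244.416], 'eef_rot': [-3.119, -0.363, 0.0], 'ft_force': [0.46, -0.381, -0.411], 'torque': [0.057, -0.001, 0.003], 'grip_force': 0.0, 'finger_gap': 85.672} 14.0
```

View pics/scene0.png

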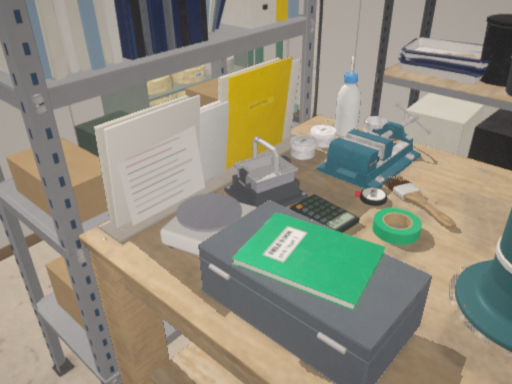

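View pics/top0.png

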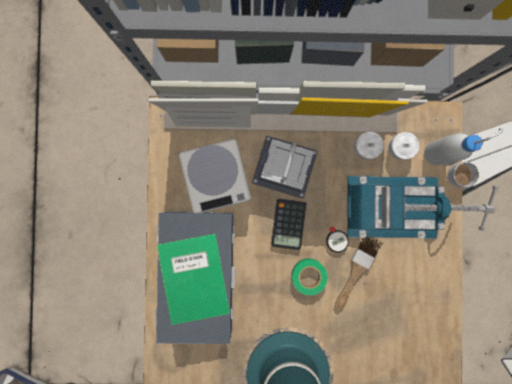

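The scene view shows the pan at about (268,170) with the balance at (208,215). In the top view the pan is at about (285,165), the balance plate at (212,169) and the calculator at (289,224). Next I'll zoom in on the pan.

```bash
cat > h.py <<'E'
from rig import sensors, read_camera, get_calibration, manip
import cv2, numpy as np
def ray(n,u,v):
    c=get_calibration(n);K=np.array(c["intrinsics"]);T=np.array(c["cam_to_world"])
    d=np.linalg.inv(K)@[u,v,1];d=T[:3,:3]@[d[0],-d[1],-d[2]];return T[:3,3],d
def plane(n,u,v,z):
    o,d=ray(n,u,v);return o+d*(z-o[2])/d[2]
def two(a,b):
    (o1,d1),(o2,d2)=ray("scene",*a),ray("top",*b)
    A=np.array([d1,-d2]).T;s=np.linalg.lstsq(A,o2-o1,rcond=None)[0]
    p,q=o1+s[0]*d1,o2+s[1]*d2;return (p+q)/2,np.linalg.norm(p-q)
def proj(n,p):
    c=get_calibration(n);K=np.array(c["intrinsics"]);T=np.linalg.inv(np.array(c["cam_to_world"]))
    q=T[:3,:3]@p+T[:3,3];w=K@[q[0],-q[1],-q[2]];return w[:2]/w[2]
E
python3 - <<'E'
import cv2,numpy as np
a=cv2.imread("pics/scene0.png")[125:225,210:310];b=cv2.imread("pics/top0.png")[120:220,235:335]
cv2.imwrite("pics/z.png",np.hstack([cv2.resize(a,(400,400),interpolation=2),cv2.resize(b,(400,400),interpolation=2)]))
# plate ellipse in top
from h import *
im=cv2.imread("pics/top0.png");hsv=cv2.cvtColor(im,40);print(hsv[169,212],hsv[150,190])
m=cv2.inRange(im[:,:,0],0,165);m[:,:180]=0;m[:,246:]=0;m[:142]=0;m[200:]=0
cs,_=cv2.findContours(m,0,2)
for c in sorted(cs,key=cv2.contourArea)[-2:]:print(cv2.minEnclosingCircle(c),cv2.contourArea(c))
print(plane("top",212,169,58))
E
```

```text
[116  16 127] [ 12  17 149]
((240.22727966308594, 194.0), 6.912325859069824) 65.5
((212.5, 170.5), 43.22624969482422) 3359.5
[517.62072858 195.09786106  58.        ]
```

View pics/z.png

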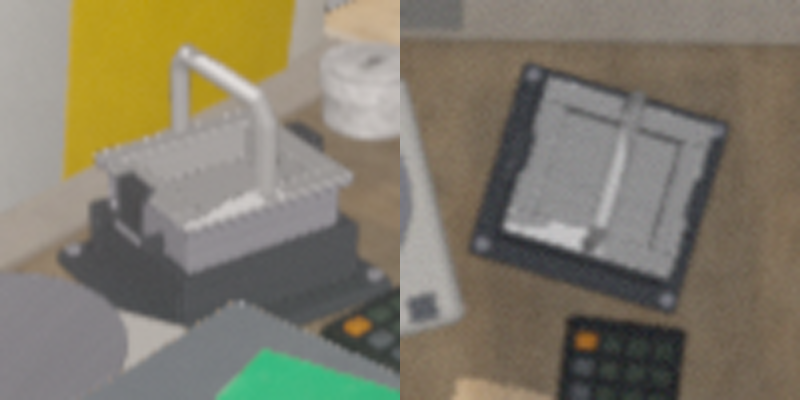

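The zoom shows the handle bar at scene pixels (256.5,138) to (275.5,149), and top pixels (294,144.5) to (283.5,180). The clips are on the image-left (+y) and image-right (−y) sides, and the pan is turned by about −0.27 rad.

Run:
```python
from h import *
np.set_printoptions(precision=1,suppress=True)
zt=lambda x,y:(235+(x-400)/4-.4,120+y/4-.4)
zs=lambda x,y:(210+x/4-.4,125+y/4-.4)
A,B=two(zs(186,54),zt(634,104)),two(zs(262,97),zt(596,236));print(A,B)
d=A[0]-B[0];print("handle yaw",np.arctan2(d[1],d[0]),np.linalg.norm(d))
P=[plane("top",*zt(*p),73) for p in((545,80),(725,128),(668,278),(503,230))]
print(np.array(P),np.mean(P,0))
for i in range(4):
    e=P[i]-P[(i+1)%4];print(np.linalg.norm(e),np.arctan2(e[1],e[0]))
Q=[plane("top",*zt(*p),10) for p in((533,75),(482,243),(668,300))];print(np.array(Q),(Q[0]+Q[2])/2)
for e in(Q[0]-Q[1],Q[1]-Q[2]):print(np.linalg.norm(e),np.arctan2(e[1],e[0]))
# line of bar in the top view by bright mask
# calculator
im=cv2.imread("pics/top0.png")
m=(im.max(2)<60).astype(np.uint8);m[:198]=0;m[252:]=0;m[:,:268]=0;m[:,310:]=0
m=cv2.morphologyEx(m,3,np.ones((9,9),np.uint8));r=cv2.minAreaRect(cv2.findNonZero(m))
print(r,[plane("top",*p,17) for p in cv2.boxPoints(r)])
# plate
p=im[:,:,0];mm=(im.max(2)<150).astype(np.uint8);mm[:,:183]=0;mm[:,242:]=0;mm[:140]=0;mm[196:]=0
mm=cv2.morphologyEx(mm,2,np.ones((5,5),np.uint8))
c=max(cv2.findContours(mm,0,1)[0],key=cv2.contourArea);e=cv2.fitEllipse(c);print(e,plane("top",*e[0],58),cv2.contourArea(c), 62*366/894)
R=sensors.sense();from scipy.spatial.transform import Rotation as Ro
print(Ro.from_rotvec(R["eef_rot"]).as_matrix())
```

```text
(array([566.9,   4.1, 122.3]), np.float64(2.7228579341029313)) (array([492.5,  26.7, 129. ]), np.float64(1.544212218312945))
handle yaw -0.2958752477663819 78.0089078028021
[[589.4  53.1  73. ]
 [562.2 -55.8  73. ]
 [471.2 -22.4  73. ]
 [498.6  77.2  73. ]] [530.4  13.   73. ]
112.30798508922624 1.3258323780332892
96.92839481714097 -0.351591470108715
103.28350109283646 -1.8388653055446103
94.00024388700912 2.883185675173532
[[603.6  57.6  10. ]
 [494.5  88.9  10. ]
 [459.6 -31.4  10. ]] [531.6  13.1  10. ]
113.50055968283375 -0.27978956143626277
125.24977389037244 1.2883781824902938
((288.40771484375, 223.7384796142578), (29.024126052856445, 47.257232666015625), 7.125016689300537) [array([329. ,  45.9,  17. ]), array([448.6,  32.5,  17. ]), array([440.4, -41.2,  17. ]), array([320.8, -27.6,  17. ])]
((210.0394744873047, 166.79086303710938), (48.242889404296875, 62.132118225097656), 142.84840393066406) [522.9 200.   58. ] 2234.0 25.38255033557047
[[ 1.   0.2 -0. ]
 [ 0.2 -1.   0. ]
 [-0.  -0.  -1. ]]
```

```bash
cat >> h.py <<'E'
from scipy.spatial.transform import Rotation as Ro
def go(target,yaw=None):
    s=sensors.sense();R=Ro.from_rotvec(s["eef_rot"])
    d=R.inv().apply(np.array(target)-s["tcp_pos"])/500
    x=R.as_matrix()[:,0];t=0 if yaw is None else -(yaw-np.arctan2(x[1],x[0]))
    print("shift",np.round(d,4),"az",round(t/(np.pi/4),4),"tcp",np.round(s["tcp_pos"],1),"yaw",round(np.arctan2(x[1],x[0]),3))
    if yaw is not None:
        T=Ro.from_euler('z',yaw)*Ro.from_euler('x',np.pi);print("turn",np.round((R.inv()*T).as_rotvec()/(np.pi/4),4))
E
python3 - <<'E'
from h import *
im=cv2.imread("pics/top0.png");g=cv2.cvtColor(im,6)
g4=cv2.resize(g[135:215,170:255],None,fx=4,fy=4,interpolation=2)
c=cv2.HoughCircles(cv2.GaussianBlur(g4,(0,0),2),cv2.HOUGH_GRADIENT,1,20,param1=60,param2=15,minRadius=92,maxRadius=112)
for q in c[0][:3]:
    u,v=170+q[0]/4-.4,135+q[1]/4-.4;print(u,v,q[2]/4,plane("top",u,v,58))
go([530.5,14,250],-.28)
E
```

```text
211.975 169.725 25.35 [515.84667769 195.12784004  58.        ]
shift [ 1.0391 -1.0827 -0.0096] az 0.6515 tcp [ 149.1 -632.2  244.4] yaw 0.232
turn [-0.0019  0.0007  0.6515]
```

```bash
python3 -m inch '[[0.08,-0.09,-0.1,0,0,0.1,1],[0.16,-0.16,-0.1,0,0,0.2,1],[0.24,-0.24,-0.1,0,0,0.3,0],[0.32,-0.3,-0.1,0,0,0.4,-0.4],[0.4,-0.36,-0.1,0,0,0.5,-0.4],[0.48,-0.42,-0.1,0,0,0.6,-0.4],[0.56,-0.48,-0.1,0,0,0.652,-0.4],[0.64,-0.54,-0.1,0,0,0.652,-0.4]]' 30
```

```text
clock: 0.77
tcp_pos: [337.4, -370.1, 294.5]
eef_rot: [3.11, -0.442, -0.0]
ft_force: [0.8, -0.6, -0.8]
finger_gap: 25.4
grip_force: 0.0
```

Run:
```python
from h import *
go([530.5,14,250],-.28)
```

```text
shift [ 0.1567 -0.8454  0.0888] az -0.0031 tcp [ 337.4 -370.1  294.5] yaw -0.282
turn [ 0.0003  0.0001 -0.0031]
```

```bash
python3 -m inch '[[0.015,-0.08,0,0,0,0,-0.4],[0.03,-0.16,0,0,0,0,-0.4],[0.045,-0.24,0,0,0,0,-0.4],[0.06,-0.32,0,0,0,0,-0.4],[0.075,-0.4,0,0,0,0,-0.4],[0.09,-0.48,0,0,0,0,-0.4],[0.105,-0.56,0,0,0,0,-0.4],[0.12,-0.64,0,0,0,0,-0.4]]' && python3 -m inch '[[0.015,-0.08,0.02,0,0,0,-0.4],[0.03,-0.14,0.05,0,0,0,-0.4],[0.035,-0.19,0.08,0,0,0,-0.4],[0.0367,-0.205,0.09,0,0,0,-0.4],[0.0367,-0.205,0.09,0,0,0,-0.4],[0.0367,-0.205,0.09,0,0,0,-0.4]]'
python3 - <<'E'
from h import *
go([530.5,14,119],-.28)
cv2.imwrite("pics/s1.png",read_camera("scene")[:,:,::-1])
E
```

```text
clock: 1.43
tcp_pos: [483.2, -79.2, 294.4]
eef_rot: [3.11, -0.439, -0.0]
ft_force: [0.4, -0.7, 0.2]
finger_gap: 25.7
grip_force: 0.0
clock: 1.93
tcp_pos: [528.5, 11.5, 249.1]
eef_rot: [3.11, -0.439, -0.002]
ft_force: [0.6, -0.3, -0.6]
finger_gap: 25.4
grip_force: 0.0
shift [ 0.0027 -0.0061  0.2602] az -0.0006 tcp [528.5  11.5 249.1] yaw -0.28
turn [ 0.0013  0.0015 -0.0006]
```

```bash
python3 -m inch '[[0.003,-0.006,0.06,0,0,0,-0.4],[0.003,-0.006,0.12,0,0,0,-0.4],[0.003,-0.006,0.17,0,0,0,-0.4],[0.003,-0.006,0.19,0,0,0,-0.4],[0.003,-0.006,0.19,0,0,0,-0.4],[0.003,-0.006,0.19,0,0,0,-0.4]]'
python3 - <<'E'
from h import *
go([530.5,14,119],-.28)
b=read_camera("scene")[:,:,::-1][80:230,190:340];cv2.imwrite("pics/s2.png",cv2.resize(b,(600,600),interpolation=2))
E
```

```text
clock: 2.48
tcp_pos: [531.7, 13.7, 155.4]
eef_rot: [3.11, -0.442, 0.002]
ft_force: [1.4, 0.2, 0.5]
finger_gap: 25.6
grip_force: 0.0
shift [-0.0026  0.0001  0.0728] az -0.0026 tcp [531.7  13.7 155.4] yaw -0.282
turn [ 0.0002 -0.0013 -0.0026]
```

View pics/s2.png

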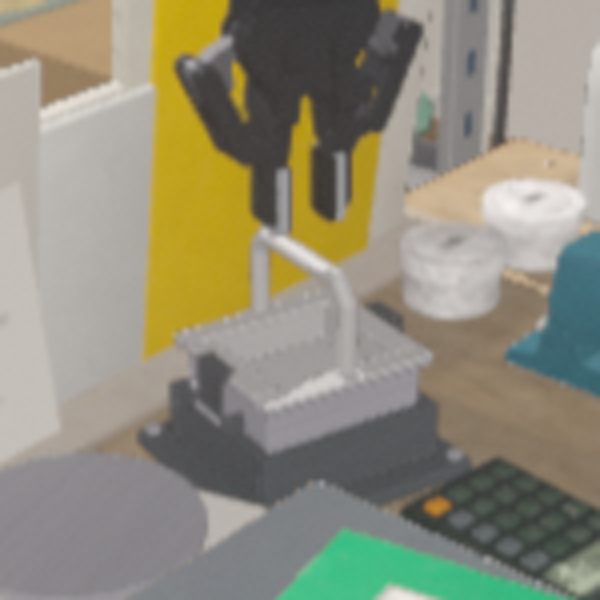

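The fingertips at crop pixels (275,228) and (333,217) straddle the middle of the bar at (302,252) from above, so I can descend.

```bash
python3 -m inch '[[-0.0,0,0.02,0,0,0,-0.4],[0,0,0.04,0,0,0,-0.4],[0,0,0.06,0,0,0,-0.4],[0,0,0.07,0,0,0,-0.4],[0,0,0.07,0,0,0,-0.6],[0,0,0.07,0,0,0,-0.6],[0,0,0.07,0,0,0,-0.6]]' 20
python3 - <<'E'
from h import *
go([530.5,14,119],-.28)
b=read_camera("scene")[:,:,::-1][80:230,190:340];cv2.imwrite("pics/s3.png",cv2.resize(b,(600,600),interpolation=2))
E
```

```text
clock: 3.12
tcp_pos: [531.4, 15.0, 119.5]
eef_rot: [-3.111, 0.438, -0.0]
ft_force: [-0.7, -0.6, 1.3]
finger_gap: 17.1
grip_force: 0.0
shift [-0.0012  0.0024  0.001 ] az -0.0001 tcp [531.4  15.  119.5] yaw -0.28
turn [-0.0002 -0.0002 -0.0001]
```

```bash
python3 -m inch '[[0,-0.004,0,0,0,0,-0.6],[0,-0.007,0,0,0,0,-0.6],[0,-0.009,-0.001,0,0,0,-0.6],[0,-0.011,-0.0025,0,0,0,-0.6],[0,-0.013,-0.004,0,0,0,-0.6],[0,-0.015,-0.006,0,0,0,-0.6],[0,-0.015,-0.006,0,0,0,-0.6]]'
python3 -m inch '[[0,-0.002,-0.0016,0,0,0,-0.6],[0,-0.004,-0.0032,0,0,0,-0.6],[0,-0.004,-0.0032,0,0,0,-0.6]]'
```

```text
clock: 3.75
tcp_pos: [533.0, 21.7, 122.4]
eef_rot: [3.11, -0.439, -0.001]
ft_force: [-0.9, -3.3, -0.2]
finger_gap: 17.0
grip_force: 1.1
clock: 4.0
tcp_pos: [533.7, 23.9, 124.1]
eef_rot: [3.111, -0.439, -0.001]
ft_force: [-1.4, -3.4, -1.7]
finger_gap: 17.0
grip_force: 1.4
```

```bash
for i in 1 2; do python3 -m inch '[[0,-0.002,-0.0016,0,0,0,-0.6],[0,-0.004,-0.0032,0,0,0,-0.6],[0,-0.004,-0.0032,0,0,0,-0.6]]'; done
python3 - <<'E'
from h import *
b=read_camera("scene")[:,:,::-1][110:230,200:320];cv2.imwrite("pics/s4.png",cv2.resize(b,(600,600),interpolation=2))
E
```

```text
clock: 4.25
tcp_pos: [534.6, 25.9, 126.0]
eef_rot: [3.111, -0.439, 0.001]
ft_force: [-0.9, -2.8, 0.6]
finger_gap: 17.4
grip_force: 0.9
clock: 4.5
tcp_pos: [535.5, 28.5, 127.7]
eef_rot: [-3.11, 0.438, -0.002]
ft_force: [-0.7, -1.6, 0.8]
finger_gap: 17.7
grip_force: 0.7
```

View pics/s4.png

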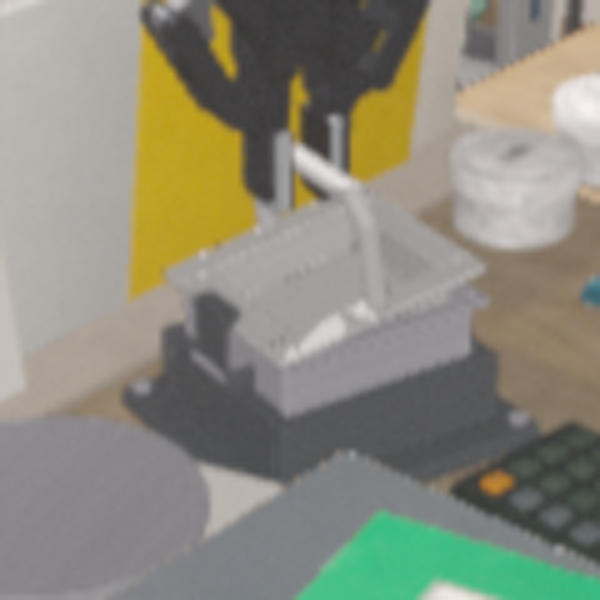

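The −y rim edge at crop (480,270) now stands clear above the lower rim at (485,298), and the force has fallen off, so that side has popped. I'll go back and push towards −y.

```bash
python3 -m inch '[[0,0.004,0.0015,0,0,0,-0.6],[0,0.008,0.003,0,0,0,-0.6],[0,0.012,0.0045,0,0,0,-0.6],[0,0.016,0.006,0,0,0,-0.6],[0,0.018,0.006,0,0,0,-0.6],[0,0.02,0.006,0,0,0,-0.6],[0,0.022,0.006,0,0,0,-0.6],[0,0.022,0.006,0,0,0,-0.6]]'
python3 -m inch '[[0,0.002,0,0,0,0,-0.6],[0,0.004,-0.0012,0,0,0,-0.6],[0,0.006,-0.0028,0,0,0,-0.6],[0,0.006,-0.0028,0,0,0,-0.6]]'
python3 -m inch '[[0,0.002,-0.0016,0,0,0,-0.6],[0,0.004,-0.0032,0,0,0,-0.6],[0,0.004,-0.0032,0,0,0,-0.6]]'
```

```text
clock: 5.22
tcp_pos: [531.9, 17.1, 124.2]
eef_rot: [-3.111, 0.439, 0.0]
ft_force: [-1.2, -0.3, -0.2]
finger_gap: 17.0
grip_force: 0.0
clock: 5.55
tcp_pos: [531.2, 14.4, 125.8]
eef_rot: [-3.111, 0.439, -0.0]
ft_force: [-0.7, 1.5, -0.5]
finger_gap: 16.9
grip_force: 0.5
clock: 5.8
tcp_pos: [530.5, 12.7, 127.3]
eef_rot: [-3.11, 0.439, -0.0]
ft_force: [0.7, 2.2, -0.8]
finger_gap: 16.9
grip_force: 1.2
```

```bash
for i in 1 2 3; do python3 -m inch '[[0,0.002,-0.0016,0,0,0,-0.6],[0,0.004,-0.0032,0,0,0,-0.6],[0,0.004,-0.0032,0,0,0,-0.6]]'; done
python3 - <<'E'
from h import *
b=read_camera("scene")[:,:,::-1][110:230,200:320];cv2.imwrite("pics/s5.png",cv2.resize(b,(600,600),interpolation=2))
E
```

```text
clock: 6.05
tcp_pos: [529.9, 10.5, 128.9]
eef_rot: [-3.111, 0.439, 0.0]
ft_force: [0.0, 2.3, -1.1]
finger_gap: 17.0
grip_force: 1.3
clock: 6.3
tcp_pos: [529.8, 8.6, 131.0]
eef_rot: [-3.11, 0.439, -0.001]
ft_force: [0.5, 3.3, 2.4]
finger_gap: 17.1
grip_force: 1.7
clock: 6.55
tcp_pos: [529.2, 6.3, 132.5]
eef_rot: [3.11, -0.439, 0.001]
ft_force: [0.9, 1.9, 1.6]
finger_gap: 16.9
grip_force: 1.2
```

View pics/s5.png

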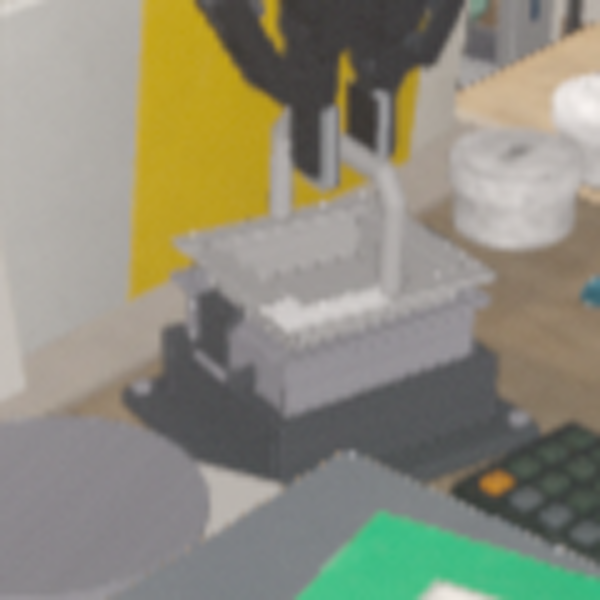

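Both rim sides now stand above the lower rim: left corner (180,240) against (185,278), right corner (490,272) against (485,298). I'll centre the hand over the bar and let the pan settle.

```bash
python3 -m inch '[[0,-0.004,0.002,0,0,0,-0.6],[0,-0.008,0.004,0,0,0,-0.6],[0,-0.012,0.006,0,0,0,-0.6],[0,-0.017,0.008,0,0,0,-0.6],[0,-0.017,0.008,0,0,0,-0.6],[0,-0.017,0.008,0,0,0,-0.6],[0,-0.017,0.008,0,0,0,-0.6]]'
python3 - <<'E'
from h import *
b=read_camera("scene")[:,:,::-1][110:230,200:320];cv2.imwrite("pics/s6.png",cv2.resize(b,(600,600),interpolation=2))
E
```

```text
clock: 7.18
tcp_pos: [531.1, 14.6, 127.9]
eef_rot: [3.11, -0.439, -0.001]
ft_force: [0.5, -0.2, 0.1]
finger_gap: 17.4
grip_force: 0.0
```

View pics/s6.png

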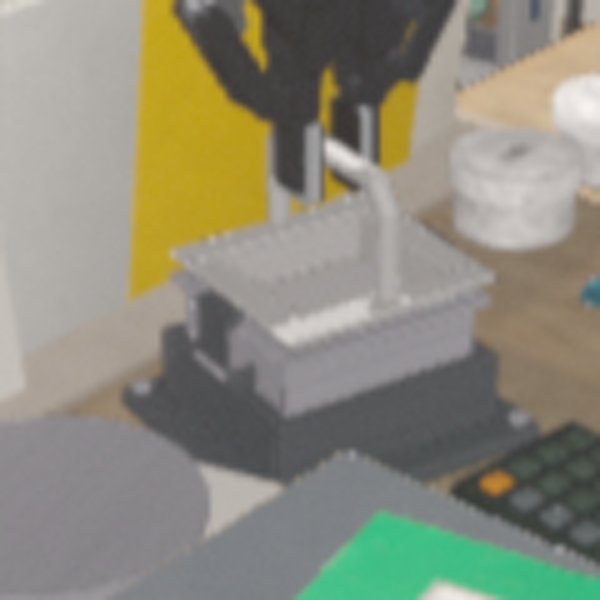

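The pan sits level on both clips, with gaps of about 25 px (left) and 23 px (right). I'll grip the bar, then lift slowly while watching the force.

```bash
python3 -m inch '[[0,0,0,0,0,0,-0.8],[0,0,0,0,0,0,-1],[0,0,0,0,0,0,-1],[0,0,0,0,0,0,-1],[0,0,0,0,0,0,-1],[0,0,0,0,0,0,-1]]' 40
python3 -m inch '[[0,0,-0.004,0,0,0,-1],[0,0,-0.008,0,0,0,-1],[0,0,-0.012,0,0,0,-1],[0,0,-0.016,0,0,0,-1],[0,0,-0.02,0,0,0,-1],[0,0,-0.024,0,0,0,-1],[0,0,-0.024,0,0,0,-1]]'
```

```text
clock: 7.73
tcp_pos: [531.3, 14.7, 128.1]
eef_rot: [3.111, -0.439, 0.0]
ft_force: [-0.0, -0.3, 0.7]
finger_gap: 8.4
grip_force: 39.0
clock: 8.32
tcp_pos: [531.5, 14.8, 140.5]
eef_rot: [-3.111, 0.439, -0.001]
ft_force: [0.7, 0.2, -1.3]
finger_gap: 8.5
grip_force: 38.9
```

```bash
python3 -m inch '[[0,0,-0.02,0,0,0,-1],[0,0,-0.04,0,0,0,-1],[0,0,-0.06,0,0,0,-1],[0,0,-0.08,0,0,0,-1],[0,0,-0.1,0,0,0,-1],[0,0,-0.12,0,0,0,-1],[0,0,-0.12,0,0,0,-1],[0,0,-0.12,0,0,0,-1]]'
python3 - <<'E'
from h import *
go([516,195,200])
b=read_camera("scene")[:,:,::-1][50:230,160:340];cv2.imwrite("pics/s7.png",cv2.resize(b,(600,600),interpolation=2))
E
```

```text
clock: 8.98
tcp_pos: [531.6, 14.8, 200.8]
eef_rot: [-3.111, 0.439, -0.002]
ft_force: [-0.4, 0.1, -1.4]
finger_gap: 8.4
grip_force: 38.9
shift [-0.1298 -0.3378  0.0016] az 0.0 tcp [531.6  14.8 200.8] yaw -0.281
```

View pics/s7.png

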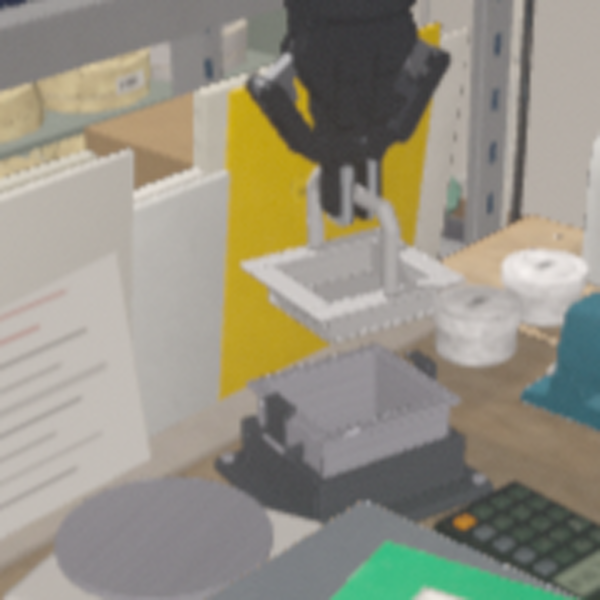

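The upper pan hangs level and alone in the gripper, and the lower pan is still in its stand. The plate's ellipse is centred at crop (164,540). I'll carry the pan over, slowly.

```bash
python3 -m inch '[[-0.01,-0.025,0,0,0,0,-1],[-0.025,-0.065,0,0,0,0,-1],[-0.045,-0.115,0,0,0,0,-1],[-0.065,-0.17,0,0,0,0,-1],[-0.085,-0.22,0,0,0,0,-1],[-0.105,-0.27,0,0,0,0,-1],[-0.12,-0.315,0,0,0,0,-1],[-0.13,-0.338,0,0,0,0,-1]]'
python3 -m inch '[[0,0,0.01,0,0,0,-1],[0,0,0.03,0,0,0,-1],[0,0,0.05,0,0,0,-1],[0,0,0.07,0,0,0,-1],[0,0,0.08,0,0,0,-1],[0,0,0.08,0,0,0,-1],[0,0,0.08,0,0,0,-1]]'
python3 - <<'E'
from h import *
print(plane("scene",209.2-.4,212-.4,58))
go([516,195,130])
b=read_camera("scene")[:,:,::-1][100:260,140:300];cv2.imwrite("pics/s8.png",cv2.resize(b,(600,600),interpolation=2))
E
```

```text
clock: 9.7
tcp_pos: [514.5, 198.5, 199.4]
eef_rot: [-3.11, 0.433, 0.002]
ft_force: [0.1, 0.7, -0.9]
finger_gap: 8.4
grip_force: 39.0
clock: 10.28
tcp_pos: [515.5, 194.4, 159.5]
eef_rot: [3.11, -0.44, -0.002]
ft_force: [0.2, 0.5, -2.0]
finger_gap: 8.2
grip_force: 39.0
[509.9287212  200.30332461  58.        ]
shift [ 0.0007 -0.0014  0.0589] az 0.0 tcp [515.5 194.4 159.5] yaw -0.281
```

View pics/s8.png

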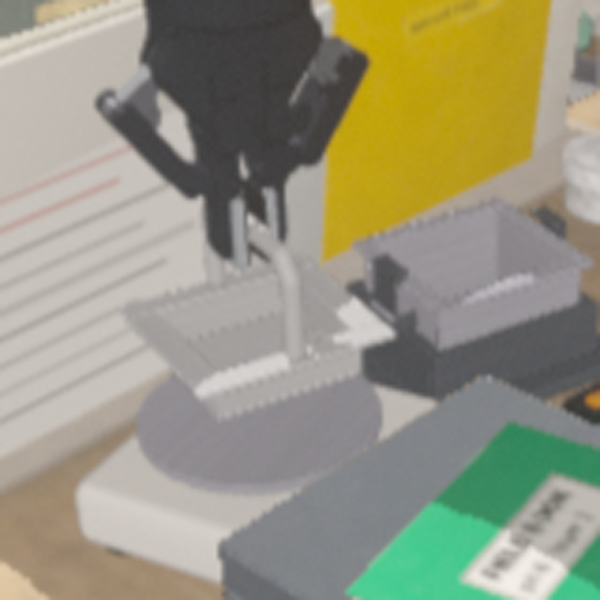

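The pan hangs above the plate, but its rim looks possibly tilted: corners at crop (128,305), (215,415), (395,333). I'll compare those with a level pan's projection.

Run:
```python
from h import *
def cr(p,o,s): return np.round((proj("scene",p)-o+.4)*s)
for T,o,s in(([531.6,14.8,200.8],(160,50),600/180),([515.5,194.4,159.5],(140,100),3.75)):
    for roll in(0,.15,-.15):
        R=Ro.from_euler('z',-.281)*Ro.from_euler('x',roll);b=np.array(T)+[0,0,4]
        print(roll,[cr(b+R.apply([x,y,-51]),np.array(o),s).tolist() for x,y in((48,52),(-48,52),(-48,-52),(48,-52))],[cr(b+R.apply([x,0,5]),np.array(o),s).tolist() for x in(34,-34)])
```

```text
0 [[238.0, 262.0], [320.0, 319.0], [465.0, 277.0], [377.0, 226.0]] [[320.0, 167.0], [382.0, 201.0]]
0.15 [[228.0, 252.0], [310.0, 309.0], [454.0, 291.0], [366.0, 239.0]] [[321.0, 166.0], [383.0, 201.0]]
-0.15 [[250.0, 270.0], [332.0, 326.0], [475.0, 262.0], [386.0, 212.0]] [[319.0, 167.0], [381.0, 201.0]]
0 [[115.0, 306.0], [199.0, 396.0], [395.0, 331.0], [301.0, 251.0]] [[214.0, 189.0], [279.0, 245.0]]
0.15 [[100.0, 295.0], [183.0, 385.0], [381.0, 348.0], [288.0, 267.0]] [[215.0, 189.0], [281.0, 244.0]]
-0.15 [[132.0, 314.0], [217.0, 403.0], [408.0, 312.0], [312.0, 233.0]] [[213.0, 189.0], [278.0, 245.0]]
```

The tilt is at most about 0.05 rad, and the plate position agrees between the two views, at about (514,197). I'll lower gently.

```bash
python3 -m inch '[[0,-0.004,0.012,0,0,0,-1],[0,-0.004,0.024,0,0,0,-1],[0,-0.004,0.036,0,0,0,-1],[0,-0.004,0.046,0,0,0,-1],[0,-0.004,0.05,0,0,0,-1],[0,-0.004,0.05,0,0,0,-1]]'
for i in 1 2; do python3 -m inch '[[0,0,0.002,0,0,0,-1],[0,0,0.004,0,0,0,-1],[0,0,0.004,0,0,0,-1]]';done
```

```text
clock: 10.83
tcp_pos: [515.6, 196.9, 134.2]
eef_rot: [3.11, -0.439, -0.002]
ft_force: [-0.8, 0.8, -1.3]
finger_gap: 8.9
grip_force: 39.0
clock: 11.08
tcp_pos: [516.1, 197.1, 133.0]
eef_rot: [-3.111, 0.439, -0.0]
ft_force: [0.0, -0.4, -1.3]
finger_gap: 8.5
grip_force: 39.0
clock: 11.33
tcp_pos: [516.0, 197.0, 130.9]
eef_rot: [3.111, -0.439, -0.0]
ft_force: [0.0, 0.4, -1.9]
finger_gap: 8.2
grip_force: 39.0
```

```bash
for i in 1 2 3; do python3 -m inch '[[0,0,0.001,0,0,0,-1],[0,0,0.002,0,0,0,-1],[0,0,0.002,0,0,0,-1]]';done
```

```text
clock: 11.58
tcp_pos: [516.3, 197.5, 130.3]
eef_rot: [-3.11, 0.439, -0.001]
ft_force: [0.4, 0.7, 1.1]
finger_gap: 8.4
grip_force: 39.3
clock: 11.83
tcp_pos: [516.3, 197.5, 130.2]
eef_rot: [-3.111, 0.439, -0.001]
ft_force: [-3.5, -0.2, 8.8]
finger_gap: 8.6
grip_force: 40.0
clock: 12.08
tcp_pos: [516.3, 197.5, 130.2]
eef_rot: [3.111, -0.439, 0.002]
ft_force: [-5.6, -2.1, 16.9]
finger_gap: 8.2
grip_force: 40.7
```

Contact came where predicted. I'll relieve the load, open and rise.

```bash
python3 -m inch '[[0,0,-0.002,0,0,0,-1],[0,0,-0.004,0,0,0,-1],[0,0,-0.004,0,0,0,-0.8],[0,0,-0.004,0,0,0,-0.6],[0,0,-0.004,0,0,0,-0.5],[0,0,-0.004,0,0,0,-0.5],[0,0,-0.004,0,0,0,-0.5]]'
python3 -m inch '[[0,0,-0.01,0,0,0,-0.5],[0,0,-0.03,0,0,0,-0.5],[0,0,-0.06,0,0,0,-0.5],[0,0,-0.1,0,0,0,-0.5],[0,0,-0.15,0,0,0,-0.5],[0,0,-0.2,0,0,0,-0.5],[0,0,-0.2,0,0,0,-0.5],[0,0,-0.2,0,0,0,-0.5]]'
python3 - <<'E'
from h import *
b=read_camera("scene")[:,:,::-1][110:260,140:290];t=read_camera("top")[:,:,::-1][120:260,170:310]
cv2.imwrite("pics/s9.png",np.hstack([cv2.resize(x,(400,400),interpolation=2) for x in(b,t)]))
E
```

```text
clock: 12.67
tcp_pos: [516.0, 197.0, 129.7]
eef_rot: [3.111, -0.439, -0.001]
ft_force: [-0.6, 0.5, -0.8]
finger_gap: 21.8
grip_force: 0.0
clock: 13.33
tcp_pos: [517.0, 197.5, 232.4]
eef_rot: [-3.109, 0.439, -0.006]
ft_force: [-0.4, -0.6, 0.1]
finger_gap: 21.5
grip_force: 0.0
```

View pics/s9.png

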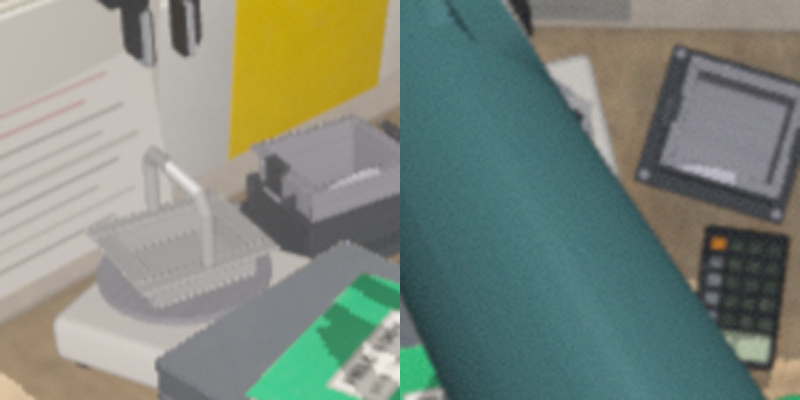

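The pan stands upright and about centred on the plate, with crop-left rim corners at (90,230), (155,305) and (275,240). The lower pan is in its stand, the calculator hasn't moved, and the gripper is clear.

```bash
python3 -c "
from rig import manip
print(manip.close_job())"
```

```text
the job is handed in; nothing more can be done
None
```

I rocked the upper pan loose over both clips, lifted it out alone and set it down upright near the centre of the balance plate; the lower pan stayed in its stand, the calculator was untouched, and the job was handed in at about 13 s with no verdict returned.

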